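# Release a hot pipe piece from the twin-button jig

## Task

The piece of pipe in the blue quick-release jig is still hot from the grinder: free it without touching it. Press the jig's two green release buttons down together, one fingertip on each, and keep both down until the sprung jaw has run all the way back to its stop; then let both buttons spring up and move clear. Let the jaw open by its own spring, and leave the pipe standing where it is and the things round the jig alone.

Things in the scene. Friction and masses are not known exactly. Their poses are not given: they have to be found in the camera images.
- jig: blue steel jig bolted to the bench, base 260 x 150 x 12 mm. Origin: on the bench, under the axis of the clamped pipe; z up; -x points to the button end, +x the way the jaw opens. The base reaches from x = -95 to +165 mm. Its head, which carries the buttons, is a block 110 mm wide, x = -74 to -30 mm, top at z = 62 mm. Nothing on the jig is higher than the buttons
- left_cap: the left green button: round cap 26 mm across and 8 mm thick on a vertical plunger, at x = -52, y = +32 mm of the jig. Origin: centre of the cap's flat top, 82 mm above the bench when up, 72 mm when fully down; axes as the jig's. The two caps are 64 mm apart between centres
- right_cap: the right green button, just the same, at x = -52, y = -32 mm of the jig
- left_button (a joint): how far the left button is pressed (m): 0 up, 0.010 fully down on its stop; past 0.007 it counts as down. A spring pushes it up, 1.4 N at the start of the travel and 4.8 N fully down (both together 9.6 N). Its pawl lets go of the rack at about 0.006
- right_button (a joint): the same for the right button
- jaw: sliding jaw: a blue block 106 mm wide, top 60 mm above the bench, behind the pipe, with a sprung steel vee that presses on the pipe and two steel rack bars (8 mm wide, z = 33 to 50 mm) that run forward through the head and stick out in front of it to x = -140 mm. Its origin is the jig's origin while it is closed; axes as the jig's
- jaw_slide (a joint): how far the jaw has opened (m): 0 closed on the pipe, 0.040 fully open on its stop. A spring with a damper drives it open in about 2.5 s once both pawls are down; with either button up the pawl drops into the next tooth of the rack (10 mm pitch) and stops it
- pipe: hot piece of grey steel pipe, 48 mm across and 52 mm high, standing on end on the jig's base (12 mm up) between the vees. Origin: centre of its lower end; its z axis is the pipe's axis
- magnet: yellow and grey triangular welding magnet, 68 x 90 x 19 mm, lying on the bench beside the jig; origin at the centre of its underside. Not to be moved
- tip_box: small orange box with a grey lid, 46 x 76 x 27 mm, beside the jig; origin at the centre of its underside. Not to be moved
- paste_tin: round yellow tin with a grey lid, 72 mm across and 49 mm high, beside the jig; origin at the centre of its underside. Not to be moved
There are look-alikes about, which are no part of the job. What is meant by the pipe is not turquoise, and is the smaller of those in its own colour.

How it is judged (in metres and radians):
On the way, in this order (a step that is already met when the one before it is completed fails the run):
1. both buttons are down at the same time, a finger on each (value of joint each of left_button, right_button above 0.007 m and contact force between the fingers and left_cap above 0.5 N and contact force between the fingers and right_cap above 0.5 N), for 0.1 s.
2. the jaw has run back to its stop with both buttons still held down (value of joint jaw_slide above 0.0385 m and value of joint each of left_button, right_button above 0.006 m), for 0.1 s.
At the end, for the whole second after the job is handed in: the jaw stands open on its stop (38 mm or more), both buttons are up again (within 1.5 mm), and the pipe stands free of the jaw, upright and within 6 mm of where it stood (value of joint jaw_slide above 0.038 m and value of joint each of left_button, right_button below 0.0015 m and distance of pipe from where it was at the start of the episode below 0.006 m and angle between pipe's own z axis and vertical below 0.06 rad and linear speed of pipe below 0.02 m/s and contact force between jaw and pipe below 0.1 N); the robot touches nothing.
It fails at once if a button was let up while the jaw was still running back (value of joint jaw_slide between 0.008 and 0.034 m and value of joint any of left_button, right_button below 0.003 m).
It fails at once if the hot pipe was touched (contact force between any of the fingers, the arm and pipe above 0.5 N).
It fails at once if the pipe was lifted, shifted or tipped (distance of pipe from where it was at the start of the episode above 0.01 m or angle between pipe's own z axis and vertical above 0.15 rad).
It fails at once if the jaw or its bars were pushed by the robot (contact force between any of the fingers, the arm and jaw above 2 N).
It fails at once if something beside the jig was moved (distance of any of magnet, tip_box, paste_tin from where it was at the start of the episode above 0.01 m).
It also fails if it takes over 29 s, if anything falls off the work surface, if the arm or the gripper's body presses on something with over 40 N, if the wrist force passes 120 N, or if a joint passes its speed limit or range.

## Robot

A 6-joint arm with a two-finger parallel gripper is mounted at the origin on the work surface; the furniture and walls round the work are solid. World frame = base frame: x ahead of the robot, y to its left, z up, the work surface at z = 0. Lengths are in mm, angles in rad, forces in N, time in s.
With the tool pointing down it reaches from about 275 to 725 mm from the base axis. Payload 5.6 kg.
Tool frame: the origin (TCP) lies at the very end of the fingers, on their centre line; the grasp point (between the pads) lies 19 mm behind it; z points along the fingers, y is the direction in which the jaws open and shut (so a half turn about z gives the same grasp; the last joint's range is limited). The gripper opens to 85 mm and grips with 20 to 120 N. Pads are 22 mm wide; open, the fingers measure 114 mm over their backs; the gripper's body (76 mm by 85 mm) begins 54 mm behind the grasp point. The pads swing forward as they close: fully open they stand 13 mm farther back than shut.
Start: joints at [-0.833, 0.255, 0.108, 0, -1.424, -0.285], TCP at [240.634, -494.558, 196.083] pointing down, gripper open.
Joint ranges: [-2.95, 2.95], [-1.21, 1.97], [-1.09, 1.5], [-2.87, 1.71], [-2.94, -0.07], [-3.05, 3.05]. Speed limits (rad/s): [2.57, 2.57, 3.14, 3.14, 3.14, 3.14].

## Interface

Orientations are given as [roll, pitch, yaw] about the fixed x, y, z axes, in that order (R = Rz(yaw) Ry(pitch) Rx(roll)).
In Python, from workcell import sensors, optics, close_job gives the robot as it stands.
- The arm moves only by the tool servo_tool, never from a script. Its argument "increments" is a list of rows, each an object of numbers: "x", "y", "z": the shift along the tool's x, y, z in m; "ax", "ay", "az": the turn, a rotation vector about the tool's x, y, z in degrees; "hand": the gripper command: -1 is shut, 1 is fully open, values between are in proportion. In form: [{"x": .., "y": .., "z": .., "ax": .., "ay": .., "az": .., "hand": ..}, ...]. A call has 1 to 8 rows; each row is the pose to reach, as a shift and turn from the pose commanded when the call began, along the tool's axes at that moment; what a row does not reach only later rows make up. A row lasts 1/12 s, in which the tool goes at most 41.7 mm and 7.16 degrees, less where a joint would pass 70% of its speed; a pose out of reach is approached as far as the arm can. A call with a gripper value outside its range is refused whole. The fingers move at their own pace and stop on an object; "grip_force" is the grip in N (left out, the last holds). Time passes only in rows, so rows that repeat a pose let the fingers close. It gives the time, the measured TCP pose, the force and the opening at its end, in the units of the state.
- sensors.get_state(): the state, without advancing time (a new reading comes with each control period).
- optics.get_image(name): name is "side" or "top"; returns a dict with "pixels" (480x640x3 uint8, red, green, blue), "mtx" (3x3 intrinsics, pixels), "rvec" (rotation vector, rad) and "tvec" (3), from world to camera coordinates, as OpenCV has them. Camera axes: x right, y down, z forward; pixel columns grow to the right and rows downward; lengths in mm; the calibration is good to about 2 mm. A picture is of the moment at which its call begins. There is no depth.
- close_job(): hands the job in, once; it reports no verdict.
The state is a dict: "t": time; "joint_pos": joint angles; "qd": joint speeds; "tau": joint torques, N m; "tool_pos": TCP position; "orientation": TCP orientation; "force": force on the tool from outside, world axes, zero at the start; "wrist_torque": the same for the moment, N m; "opening": finger opening in mm.
Only numpy, scipy, OpenCV 4.12 (cv2) and the standard library are available. Lean on these libraries where they do the work, as an engineer would, in place of code of your own. Each camera call takes 0.05 s, during which the arm holds its last target. There are 200 camera calls.

## Working session

There is one attempt and no reset: what is moved stays moved. The work goes in short steps, Python scripts to look and compute and a tool call to move; the robot and the scene stay as the last step left them, time stands still between calls to the robot, and variables do not carry over. Pictures are saved under pics/ and viewed, about 8 in all and at most 12, crops included, and the job is handed in when it is done.

Besides the shell and the picture viewer there is one more tool, called after "Request:" as a command line: name --argument value ..., lists and objects as JSON in quotes. servo_tool: Moves the arm, as the interface text tells. Its arguments: {"type":"object","properties":{"increments":{"type":"array","items":{"type":"object","properties":{"x":{"type":"number"},"y":{"type":"number"},"z":{"type":"number"},"ax":{"type":"number"},"ay":{"type":"number"},"az":{"type":"number"},"hand":{"type":"number"}}}},"grip_force":{"type":"number"}},"required":["increments"]}

```bash
mkdir -p pics
cat > h.py <<'E'
import numpy as np,cv2
from workcell import sensors,optics,close_job
def snap(n,f):
    d=optics.get_image(n); cv2.imwrite(f,cv2.cvtColor(d["pixels"],cv2.COLOR_RGB2BGR)); np.savez(f+'.npz',**{k:d[k] for k in("mtx","rvec","tvec")})
def ray(f,u,v,z):
    d=np.load(f+'.npz');R=cv2.Rodrigues(d["rvec"])[0];t=d["tvec"].ravel()
    c=-R.T@t; r=R.T@np.linalg.inv(d["mtx"])@[u,v,1.]
    return c+r*(z-c[2])/r[2]
def proj(f,p):
    d=np.load(f+'.npz');return cv2.projectPoints(np.array(p,float).reshape(-1,3),d["rvec"],d["tvec"],d["mtx"],None)[0].reshape(-1,2)
E
python3 - <<'E'
from h import *
snap("top","pics/t0.png");snap("side","pics/s0.png");print(sensors.get_state())
E
```

```text
{'t': 0.1, 'joint_pos': array([-8.33440456e-01,  2.55703833e-01,  1.07164143e-01, -4.15024308e-04,
       -1.42393583e+00, -2.84600887e-01]), 'qd': array([ 0.00051981, -0.00199729,  0.00452796,  0.00183147,  0.00151451,
       -0.00054796]), 'tau': array([-4.19487013e-03, -3.87604737e+01,  2.38474113e+01,  5.37790060e+00,
       -3.81008838e-03, -2.71042512e-05]), 'tool_pos': array([ 240.42054594, -494.11219817,  195.29090874]), 'orientation': array([ 3.13986575e+00, -7.75341344e-05, -2.68889868e+00]), 'force': array([ 0.87804062,  0.88300514, -0.59923709]), 'wrist_torque': array([-0.03040279,  0.02549486,  0.00012717]), 'opening': 85.43751437425684}
```

View pics/t0.png

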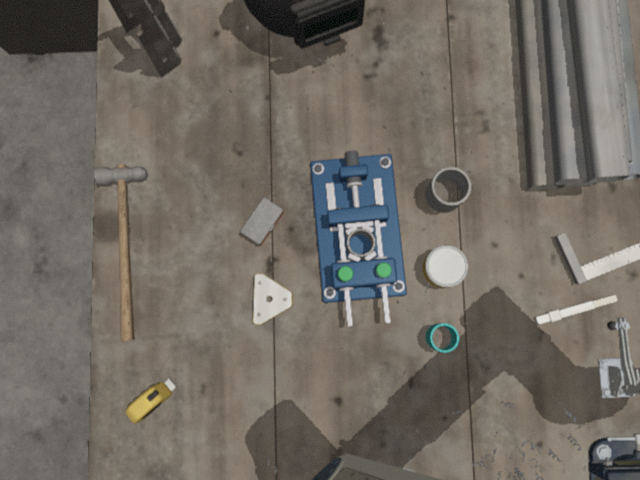

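View pics/s0.png

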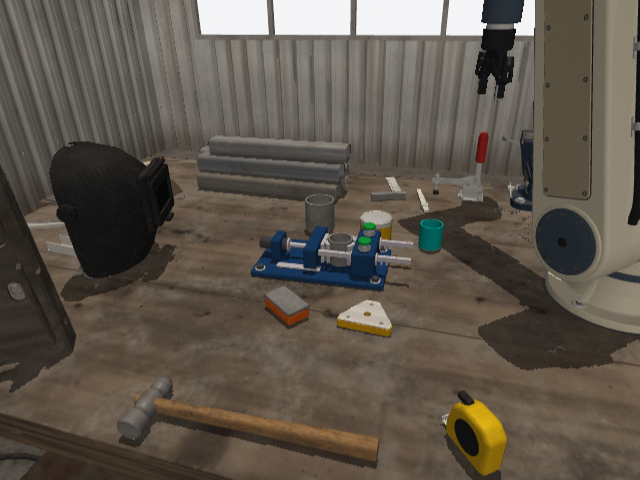

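The top view shows the jig with its button end towards the image bottom, with the left cap at about (345,274) and the right at (383,270). The pipe is at (361,242), the tin at (446,266), the magnet at (270,299) and the tip box at (262,221). The side view shows the same caps at about (364,242) and (369,228).

Run:
```python
from h import *
def greens(f):
    im=cv2.imread(f);h=cv2.cvtColor(im,cv2.COLOR_BGR2HSV)
    m=cv2.inRange(h,(50,120,60),(75,255,255));n,l,s,c=cv2.connectedComponentsWithStats(m)
    return [(c[i].round(1).tolist(),s[i].tolist()) for i in range(1,n) if s[i][4]>20]
for f in("pics/t0.png","pics/s0.png"):
    for c,s in greens(f): print(f,c,s,ray(f,*c,81 if 't0' in f else 79).round(1))
P=[ray("pics/t0.png",*c,82) for c,s in greens("pics/t0.png")]
d=np.load("pics/t0.png.npz");print("cam",(-cv2.Rodrigues(d["rvec"])[0].T@d["tvec"].ravel()).round())
P.sort(key=lambda p:0)
print(P,np.linalg.norm(P[0]-P[1]))
f="pics/t0.png"
print("pipe",ray(f,361,242,64),"magnet",ray(f,270,299,19),"tin",ray(f,446,266,49))
```

```text
pics/t0.png [379.4, 266.7] [376, 263, 12, 11, 25] [453.1   3.9  81. ]
pics/t0.png [341.9, 271.4] [338, 266, 14, 14, 36] [447.1  66.5  81. ]
pics/s0.png [368.8, 226.0] [363, 223, 13, 7, 80] [445.6  -1.5  79. ]
pics/s0.png [364.1, 240.4] [358, 236, 13, 9, 93] [441.5  60.5  79. ]
cam [ 365.   84. 1065.]
[array([453.01125708,   3.99503581,  82.        ]), array([446.98683026,  66.49933058,  82.        ])] 62.793953398291954
pipe [497.69586011  32.08706194  64.        ] magnet [407.10310181 193.60826853  19.        ] tin [ 453.83843834 -112.55997516   49.        ]
```

Run:
```python
from h import *
im=cv2.imread("pics/t0.png");cv2.imwrite("pics/t0c.png",cv2.resize(im[140:340,295:475],None,fx=4,fy=3*4/3,interpolation=cv2.INTER_CUBIC)[200:800])
for f in("pics/t0.png","pics/s0.png"):
    a=cv2.imread(f).astype(int);b,g,r=a[...,0],a[...,1],a[...,2]
    m=((g>r*1.6)&(g>b*1.4)&(g>60)).astype(np.uint8);n,l,s,c=cv2.connectedComponentsWithStats(m)
    for i in range(1,n):
        if s[i][4]>20: print(f,c[i],s[i],(ray(f,*c[i],82 if 't0' in f else 79)).round(1), ray(f,s[i][0]+s[i][2]/2-.5,s[i][1]+s[i][3]/2-.5,82 if 't0' in f else 78).round(1))
```

```text
pics/t0.png [383.25748503 269.64670659] [376 263  15  15 167] [447.9  -2.2  82. ] [447.3  -1.7  82. ]
pics/t0.png [344.90419162 273.41916168] [338 267  15  14 167] [443.5  61.6  82. ] [443.3  61.5  82. ]
pics/s0.png [368.83950617 225.92592593] [363 223  13   7  81] [445.6  -1.9  79. ] [445.6  -3.7  78. ]
pics/s0.png [364.0625     240.38541667] [358 236  13   9  96] [441.6  60.5  79. ] [442.4  57.2  78. ]
```

View pics/t0c.png

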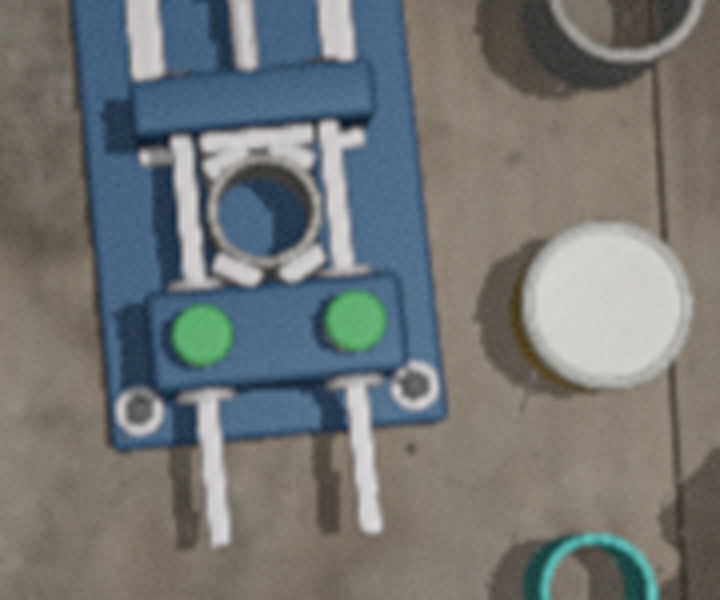

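Run:
```python
from h import *
y=-2.68889868;d=np.array([445.7-240.634,29.7+494.558])
print(d@[np.cos(y),np.sin(y)],d@[np.sin(y),-np.cos(y)], np.degrees(y+3.0727))
```

```text
-413.7151892426115 381.75680361972616 21.990195807549973
```

Request:
servo_tool --increments '[{"x": -0.03, "y": 0.028, "z": 0, "az": 3, "hand": 0.18}, {"x": -0.058, "y": 0.054, "z": 0, "az": 6, "hand": 0.18}, {"x": -0.087, "y": 0.08, "z": 0, "az": 9, "hand": 0.18}, {"x": -0.116, "y": 0.107, "z": 0.005, "az": 12, "hand": 0.18}, {"x": -0.145, "y": 0.134, "z": 0.01, "az": 15, "hand": 0.18}, {"x": -0.174, "y": 0.16, "z": 0.015, "az": 18, "hand": 0.18}, {"x": -0.203, "y": 0.187, "z": 0.02, "az": 20, "hand": 0.18}, {"x": -0.2327, "y": 0.2138, "z": 0.025, "az": 22, "hand": 0.18}]'

```text
$.increments[0]: bad value
```

Request:
servo_tool --increments '[{"x": -0.03, "y": 0.028, "z": 0.0, "ax": 0.0, "ay": 0.0, "az": 3.0, "hand": 0.18}, {"x": -0.058, "y": 0.054, "z": 0.0, "ax": 0.0, "ay": 0.0, "az": 6.0, "hand": 0.18}, {"x": -0.087, "y": 0.08, "z": 0.0, "ax": 0.0, "ay": 0.0, "az": 9.0, "hand": 0.18}, {"x": -0.116, "y": 0.107, "z": 0.005, "ax": 0.0, "ay": 0.0, "az": 12.0, "hand": 0.18}, {"x": -0.145, "y": 0.134, "z": 0.01, "ax": 0.0, "ay": 0.0, "az": 15.0, "hand": 0.18}, {"x": -0.174, "y": 0.16, "z": 0.015, "ax": 0.0, "ay": 0.0, "az": 18.0, "hand": 0.18}, {"x": -0.203, "y": 0.187, "z": 0.02, "ax": 0.0, "ay": 0.0, "az": 20.0, "hand": 0.18}, {"x": -0.2327, "y": 0.2138, "z": 0.025, "ax": 0.0, "ay": 0.0, "az": 22.0, "hand": 0.18}]'

```text
t: 0.77
tool_pos: [356.2, -198.6, 170.7]
orientation: [3.141, -0.0, -3.075]
force: [0.6, -0.4, -0.1]
opening: 50.5
```

Request:
servo_tool --increments '[{"x": -0.017, "y": 0.036, "z": 0.006, "ax": 0.0, "ay": 0.0, "az": 0.0, "hand": 0.18}, {"x": -0.034, "y": 0.072, "z": 0.012, "ax": 0.0, "ay": 0.0, "az": 0.0, "hand": 0.18}, {"x": -0.051, "y": 0.108, "z": 0.018, "ax": 0.0, "ay": 0.0, "az": 0.0, "hand": 0.18}, {"x": -0.068, "y": 0.144, "z": 0.024, "ax": 0.0, "ay": 0.0, "az": 0.0, "hand": 0.18}, {"x": -0.085, "y": 0.18, "z": 0.03, "ax": 0.0, "ay": 0.0, "az": 0.0, "hand": 0.18}, {"x": -0.1046, "y": 0.2218, "z": 0.04, "ax": 0.0, "ay": 0.0, "az": 0.0, "hand": 0.18}, {"x": -0.1046, "y": 0.2218, "z": 0.04, "ax": 0.0, "ay": 0.0, "az": 0.0, "hand": 0.18}, {"x": -0.1046, "y": 0.2218, "z": 0.04, "ax": 0.0, "ay": 0.0, "az": 0.0, "hand": 0.18}]'

```text
t: 1.43
tool_pos: [445.2, 29.8, 129.9]
orientation: [-3.141, -0.003, -3.069]
force: [0.1, 0.1, -1.0]
opening: 50.1
```

Run:
```python
from h import *
snap("side","pics/s1.png");snap("top","pics/t1.png")
a=cv2.imread("pics/s1.png")[130:310,240:460];b=cv2.imread("pics/t1.png")[170:350,260:480]
cv2.imwrite("pics/c1.png",np.vstack([cv2.resize(i,None,fx=1.65,fy=1.65,interpolation=cv2.INTER_CUBIC) for i in (a,b)]))
s=sensors.get_state();print(s['tool_pos'],s['orientation'],s['force'],s['opening'])
```

```text
[445.02222914  27.71090712 130.81857778] [-3.14116485e+00 -1.04053682e-03 -3.07211558e+00] [-0.32810564 -0.15034798 -0.84998628] 50.227240079825584
```

View pics/c1.png

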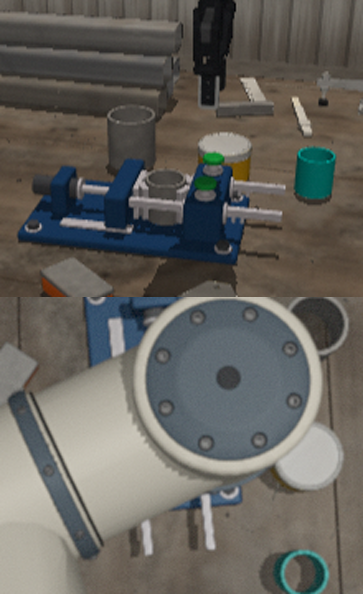

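The side view shows the gripper above the head, with the near fingertip at about (208,100) in the crop and the caps at (205,182) and (213,158). It has settled 2 mm short in y, so I correct that and go down.

Request:
servo_tool --increments '[{"x": -0.0009, "y": 0.002, "z": 0.012, "ax": 0.0, "ay": 0.0, "az": 0.0, "hand": 0.18}, {"x": -0.0009, "y": 0.002, "z": 0.024, "ax": 0.0, "ay": 0.0, "az": 0.0, "hand": 0.18}, {"x": -0.0009, "y": 0.002, "z": 0.036, "ax": 0.0, "ay": 0.0, "az": 0.0, "hand": 0.18}, {"x": -0.0009, "y": 0.002, "z": 0.036, "ax": 0.0, "ay": 0.0, "az": 0.0, "hand": 0.18}, {"x": -0.0009, "y": 0.002, "z": 0.036, "ax": 0.0, "ay": 0.0, "az": 0.0, "hand": 0.18}, {"x": -0.0009, "y": 0.002, "z": 0.036, "ax": 0.0, "ay": 0.0, "az": 0.0, "hand": 0.18}]'

```text
t: 2.03
tool_pos: [446.6, 29.3, 96.1]
orientation: [3.142, 0.001, -3.074]
force: [-0.2, -0.7, 0.1]
opening: 50.6
```

Run:
```python
from h import *
snap("side","pics/s2.png")
a=cv2.imread("pics/s2.png")[170:300,290:440]
cv2.imwrite("pics/c2.png",cv2.resize(a,None,fx=4.5,fy=4.5,interpolation=cv2.INTER_CUBIC))
s=sensors.get_state();print(s['t'],s['tool_pos'],s['orientation'],s['force'],s['opening'])
```

```text
2.0833 [446.77858421  29.54940978  96.17099551] [ 3.14134481e+00  1.81609583e-03 -3.07362038e+00] [ 0.12943018 -0.15638837  0.57575052] 50.37125316840455
```

View pics/c2.png

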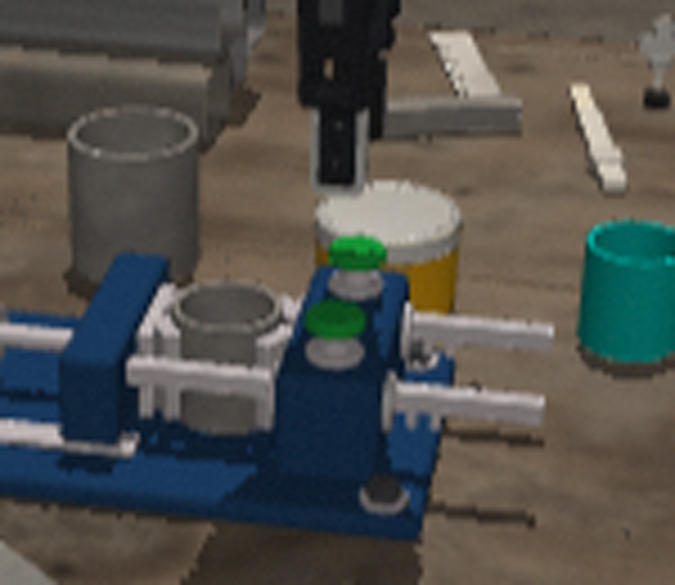

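Run:
```python
from h import *
f="pics/s2.png"
pts=[[443.5,61.6,82],[447.9,-2.2,82],[444.5,61.6,96],[448.9,-2.4,96],[444.5,61.6,110],[448.9,-2.4,110],[444.5,61.6,140]]
print(((proj(f,pts)-[290,170])*4.5).round())
```

```text
[[328. 311.]
 [350. 245.]
 [327. 280.]
 [349. 215.]
 [328. 249.]
 [350. 186.]
 [330. 182.]]
```

Run:
```python
from h import *
y=-2.689;u=np.array([np.sin(y),-np.cos(y)])
pts=[[240.4+k*u[0],-494.1+k*u[1],z] for k in(-50,50) for z in(195,208,225,245)]
print(proj("pics/s0.png",pts).round(1))
pts=[[446+k*-.0688,29.5+k,z] for k in(-32,0,32) for z in(96,106,116,136)]
print(proj("pics/s2.png",pts).round(1))
a=cv2.imread("pics/s0.png")[20:120,440:560];b=cv2.imread("pics/s2.png")[120:260,320:420]
cv2.imwrite("pics/c3.png",np.hstack([cv2.resize(a,(400,400),interpolation=cv2.INTER_CUBIC)[:,:],cv2.resize(b,(400,560),interpolation=cv2.INTER_CUBIC)[:400]]))
```

```text
[[476.8 111.9]
 [477.5 107.1]
 [478.4 100.6]
 [479.5  92.9]
 [494.5 120.4]
 [495.4 115.2]
 [496.5 108.4]
 [497.8 100.1]]
[[367.9 217.8]
 [368.1 213.2]
 [368.2 208.5]
 [368.6 198.9]
 [365.5 224.8]
 [365.7 220.1]
 [365.9 215.3]
 [366.2 205.4]
 [363.  232.3]
 [363.2 227.4]
 [363.3 222.5]
 [363.7 212.4]]
```

View pics/c3.png

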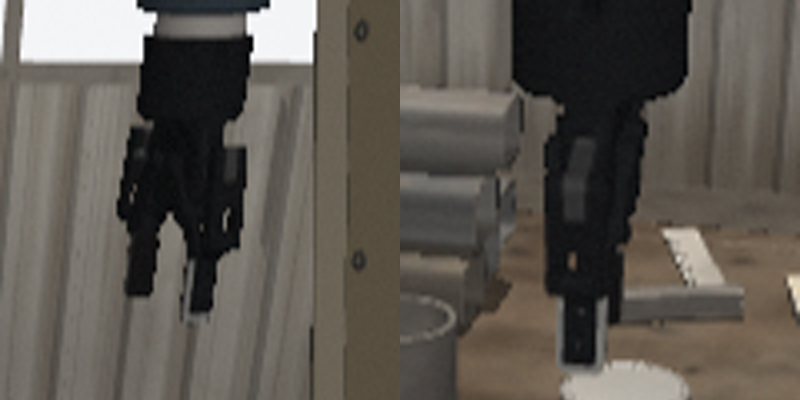

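Run:
```python
from h import *
print(proj("pics/t1.png",[[445,27.7,z] for z in (130,230,280,330,380,430)]).round(1))
```

```text
[[367.  269.4]
 [371.  263.3]
 [373.4 259.6]
 [376.2 255.5]
 [379.3 250.8]
 [382.9 245.3]]
```

Request:
servo_tool --increments '[{"x": 0.0, "y": 0.0, "z": 0.005, "ax": 0.0, "ay": 0.0, "az": 0.0, "hand": 0.18}, {"x": 0.0, "y": 0.0, "z": 0.01, "ax": 0.0, "ay": 0.0, "az": 0.0, "hand": 0.18}, {"x": 0.0, "y": 0.0, "z": 0.01, "ax": 0.0, "ay": 0.0, "az": 0.0, "hand": 0.18}, {"x": 0.0, "y": 0.0, "z": 0.01, "ax": 0.0, "ay": 0.0, "az": 0.0, "hand": 0.18}]'

```text
t: 2.42
tool_pos: [445.9, 29.9, 84.8]
orientation: [-3.141, -0.001, -3.073]
force: [-0.0, -0.2, -0.0]
opening: 50.2
```

Request:
servo_tool --increments '[{"x": 0.0, "y": 0.0, "z": 0.003, "ax": 0.0, "ay": 0.0, "az": 0.0, "hand": 0.18}, {"x": 0.0, "y": 0.0, "z": 0.006, "ax": 0.0, "ay": 0.0, "az": 0.0, "hand": 0.18}, {"x": 0.0, "y": 0.0, "z": 0.006, "ax": 0.0, "ay": 0.0, "az": 0.0, "hand": 0.18}, {"x": 0.0, "y": 0.0, "z": 0.006, "ax": 0.0, "ay": 0.0, "az": 0.0, "hand": 0.18}]'

```text
t: 2.75
tool_pos: [446.0, 30.0, 78.8]
orientation: [-3.141, -0.001, -3.073]
force: [0.5, 0.8, -0.5]
opening: 50.3
```

Run:
```python
from h import *
snap("side","pics/s3.png")
a=cv2.imread("pics/s3.png")[170:300,290:440]
cv2.imwrite("pics/c4.png",cv2.resize(a,None,fx=4.5,fy=4.5,interpolation=cv2.INTER_CUBIC))
s=sensors.get_state();print(s['t'],s['tool_pos'],s['orientation'],s['force'],s['opening'])
```

```text
2.8 [446.18366587  30.01442276  79.02791398] [-3.14144180e+00 -1.86456187e-04 -3.07263654e+00] [ 0.06874211 -0.54814243  0.87675365] 50.441828584674575
```

View pics/c4.png

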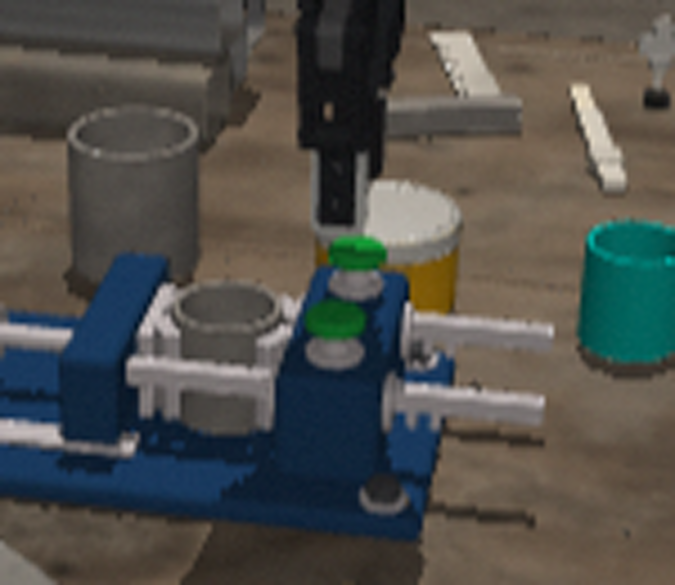

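The tip (338,230 in the crop) is still well above the near cap (335,310), and no force shows. The images put the fingertips roughly 35 mm above the reported TCP height, so I'll go by force and pictures.

Request:
servo_tool --increments '[{"x": 0.0, "y": 0.0, "z": 0.005, "ax": 0.0, "ay": 0.0, "az": 0.0, "hand": 0.18}, {"x": 0.0, "y": 0.0, "z": 0.01, "ax": 0.0, "ay": 0.0, "az": 0.0, "hand": 0.18}, {"x": 0.0, "y": 0.0, "z": 0.01, "ax": 0.0, "ay": 0.0, "az": 0.0, "hand": 0.18}, {"x": 0.0, "y": 0.0, "z": 0.01, "ax": 0.0, "ay": 0.0, "az": 0.0, "hand": 0.18}]'

```text
t: 3.13
tool_pos: [445.8, 29.9, 68.6]
orientation: [-3.141, -0.001, -3.073]
force: [-0.8, 0.5, 0.1]
opening: 50.5
```

Run:
```python
from h import *
snap("side","pics/s4.png");snap("top","pics/t4.png")
a=cv2.imread("pics/s4.png")[150:290,300:420];b=cv2.imread("pics/t4.png")[140:350,240:480]
cv2.imwrite("pics/c5.png",np.hstack([cv2.resize(a,(480,560),interpolation=cv2.INTER_CUBIC),cv2.resize(b,(320,280))[list(range(280))+[0]*280]]))
s=sensors.get_state();print(s['t'],s['tool_pos'],s['force'],s['wrist_torque'],s['opening'])
```

```text
3.2333 [446.25252771  29.98262881  69.07939594] [-0.12381912  0.37777785  0.29428966] [ 0.00577911 -0.00592457 -0.01389062] 50.234221495561165
```

View pics/c5.png

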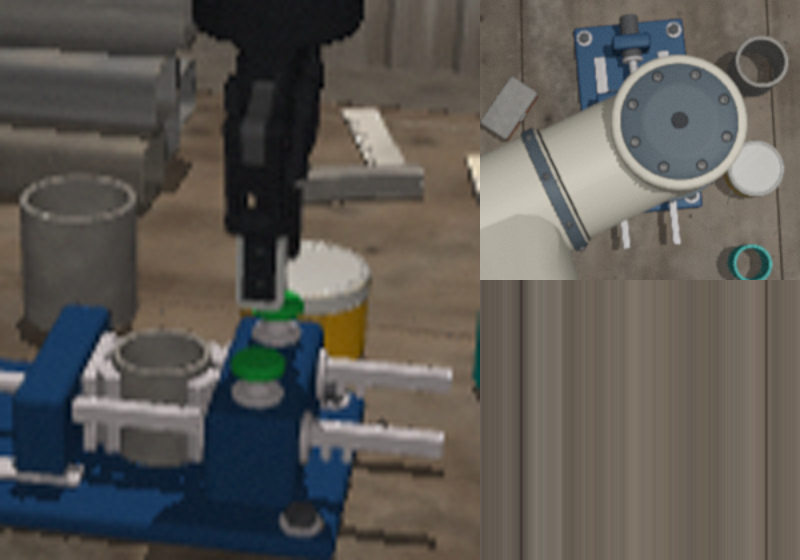

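The near fingertip (260,305) hides part of the far cap, so it is in front of it. Its column matches the near cap at (258,362), and about 28 mm of height remains.

Request:
servo_tool --increments '[{"x": 0.0, "y": 0.0, "z": 0.006, "ax": 0.0, "ay": 0.0, "az": 0.0, "hand": 0.18}, {"x": 0.0, "y": 0.0, "z": 0.012, "ax": 0.0, "ay": 0.0, "az": 0.0, "hand": 0.18}, {"x": 0.0, "y": 0.0, "z": 0.018, "ax": 0.0, "ay": 0.0, "az": 0.0, "hand": 0.18}, {"x": 0.0, "y": 0.0, "z": 0.018, "ax": 0.0, "ay": 0.0, "az": 0.0, "hand": 0.18}, {"x": 0.0, "y": 0.0, "z": 0.018, "ax": 0.0, "ay": 0.0, "az": 0.0, "hand": 0.18}]'

```text
t: 3.65
tool_pos: [445.7, 29.8, 50.5]
orientation: [-3.141, -0.001, -3.073]
force: [0.3, -0.5, 1.1]
opening: 50.3
```

Request:
servo_tool --increments '[{"x": 0.0, "y": 0.0, "z": 0.003, "ax": 0.0, "ay": 0.0, "az": 0.0, "hand": 0.18}, {"x": 0.0, "y": 0.0, "z": 0.003, "ax": 0.0, "ay": 0.0, "az": 0.0, "hand": 0.18}, {"x": 0.0, "y": 0.0, "z": 0.003, "ax": 0.0, "ay": 0.0, "az": 0.0, "hand": 0.18}]'

```text
t: 3.9
tool_pos: [446.2, 30.0, 48.1]
orientation: [-3.142, -0.0, -3.073]
force: [-0.5, -0.4, -0.3]
opening: 50.6
```

Run:
```python
from h import *
snap("side","pics/s5.png")
a=cv2.imread("pics/s5.png")[180:290,310:410]
cv2.imwrite("pics/c6.png",cv2.resize(a,(500,550),interpolation=cv2.INTER_CUBIC))
s=sensors.get_state();print(s['t'],s['tool_pos'],s['force'],s['wrist_torque'],s['opening'])
```

```text
3.95 [446.28308058  30.02222759  48.15996812] [-0.07706306 -0.17944664  0.05782756] [ 0.02972011  0.04008281 -0.04026249] 50.42818071000245
```

View pics/c6.png

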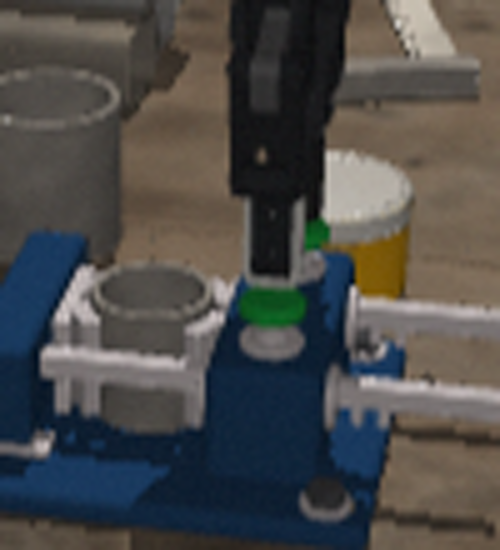

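The near tip is at (272,285), just above the near cap centre at (272,303), with the columns aligned. The far finger ends on the far cap's side of the head. I keep going down in small steps.

Request:
servo_tool --increments '[{"x": 0.0, "y": 0.0, "z": 0.003, "ax": 0.0, "ay": 0.0, "az": 0.0, "hand": 0.18}, {"x": 0.0, "y": 0.0, "z": 0.004, "ax": 0.0, "ay": 0.0, "az": 0.0, "hand": 0.18}, {"x": 0.0, "y": 0.0, "z": 0.004, "ax": 0.0, "ay": 0.0, "az": 0.0, "hand": 0.18}, {"x": 0.0, "y": 0.0, "z": 0.004, "ax": 0.0, "ay": 0.0, "az": 0.0, "hand": 0.18}]'

```text
t: 4.28
tool_pos: [446.1, 30.0, 44.0]
orientation: [-3.142, -0.0, -3.073]
force: [0.6, 0.5, -0.5]
opening: 50.2
```

Request:
servo_tool --increments '[{"x": 0.0, "y": 0.0, "z": 0.003, "ax": 0.0, "ay": 0.0, "az": 0.0, "hand": 0.18}, {"x": 0.0, "y": 0.0, "z": 0.003, "ax": 0.0, "ay": 0.0, "az": 0.0, "hand": 0.18}, {"x": 0.0, "y": 0.0, "z": 0.003, "ax": 0.0, "ay": 0.0, "az": 0.0, "hand": 0.18}]'

```text
t: 4.53
tool_pos: [446.4, 30.0, 41.5]
orientation: [-3.142, 0.001, -3.073]
force: [-2.0, 0.9, 4.9]
opening: 50.1
```

Request:
servo_tool --increments '[{"x": 0.0, "y": 0.0, "z": 0.003, "ax": 0.0, "ay": 0.0, "az": 0.0, "hand": 0.18}, {"x": 0.0, "y": 0.0, "z": 0.003, "ax": 0.0, "ay": 0.0, "az": 0.0, "hand": 0.18}, {"x": 0.0, "y": 0.0, "z": 0.003, "ax": 0.0, "ay": 0.0, "az": 0.0, "hand": 0.18}]'

```text
t: 4.78
tool_pos: [446.4, 30.0, 38.3]
orientation: [-3.142, 0.001, -3.073]
force: [-1.6, 0.0, 3.1]
opening: 50.3
```

Request:
servo_tool --increments '[{"x": 0.0, "y": 0.0, "z": 0.002, "ax": 0.0, "ay": 0.0, "az": 0.0, "hand": 0.18}, {"x": 0.0, "y": 0.0, "z": 0.002, "ax": 0.0, "ay": 0.0, "az": 0.0, "hand": 0.18}]'

```text
t: 4.95
tool_pos: [446.4, 30.0, 36.3]
orientation: [-3.141, 0.0, -3.073]
force: [-1.8, 0.0, 7.2]
opening: 50.4
```

Run:
```python
from h import *
for k in range(4):
    snap("side","pics/s6.png")
    s=sensors.get_state();print(s['t'],s['tool_pos'],s['force'],s['wrist_torque'],s['opening'])
a=cv2.imread("pics/s6.png")[200:280,330:410]
cv2.imwrite("pics/c7.png",cv2.resize(a,(560,560),interpolation=cv2.INTER_CUBIC))
```

```text
5.0 [446.37864818  30.01219051  36.43858954] [-2.66676615  0.18063184  6.80690668] [0.09291389 0.90635186 0.01073179] 50.53138493373899
5.05 [446.39444051  30.01573277  36.48714118] [-2.39459316 -0.25819309  6.95788506] [ 0.07879518  0.93603845 -0.00674268] 50.29363434372266
5.1 [446.40357395  30.01692076  36.54004075] [-1.80885037  0.54033743  6.76999471] [0.09576287 0.91488296 0.06562272] 50.522658001145174
5.15 [446.38569339  29.98995913  36.53935625] [-2.07141957  0.32019834  6.90467547] [0.12103027 0.90137365 0.00908737] 50.56738004079144
```

View pics/c7.png

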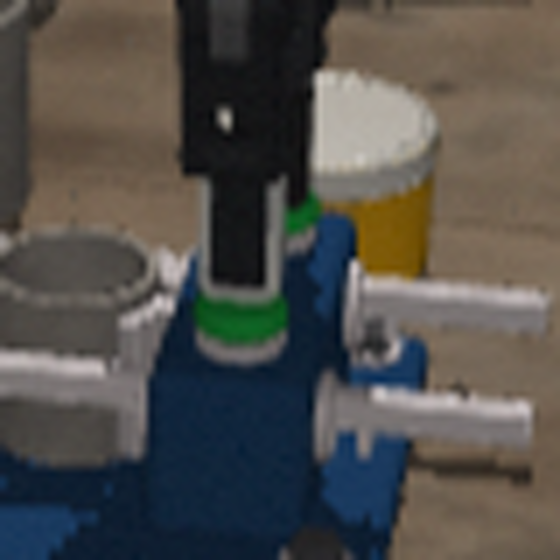

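Force of 6.9 N matches two springs at 6 mm, and the x moment is nearly balanced. The near finger sits on the near cap at (243,310). I press to the stop and hold.

Request:
servo_tool --increments '[{"x": 0.0, "y": 0.0, "z": 0.002, "ax": 0.0, "ay": 0.0, "az": 0.0, "hand": 0.18}, {"x": 0.0, "y": 0.0, "z": 0.004, "ax": 0.0, "ay": 0.0, "az": 0.0, "hand": 0.18}, {"x": 0.0, "y": 0.0, "z": 0.005, "ax": 0.0, "ay": 0.0, "az": 0.0, "hand": 0.18}, {"x": 0.0, "y": 0.0, "z": 0.005, "ax": 0.0, "ay": 0.0, "az": 0.0, "hand": 0.18}, {"x": 0.0, "y": 0.0, "z": 0.005, "ax": 0.0, "ay": 0.0, "az": 0.0, "hand": 0.18}]'

```text
t: 5.57
tool_pos: [446.5, 30.0, 33.5]
orientation: [-3.141, 0.001, -3.072]
force: [-10.1, 1.5, 25.9]
opening: 50.5
```

Request:
servo_tool --increments '[{"x": 0.0, "y": 0.0, "z": 0.0, "ax": 0.0, "ay": 0.0, "az": 0.0, "hand": 0.18}, {"x": 0.0, "y": 0.0, "z": 0.0, "ax": 0.0, "ay": 0.0, "az": 0.0, "hand": 0.18}, {"x": 0.0, "y": 0.0, "z": 0.0, "ax": 0.0, "ay": 0.0, "az": 0.0, "hand": 0.18}, {"x": 0.0, "y": 0.0, "z": 0.0, "ax": 0.0, "ay": 0.0, "az": 0.0, "hand": 0.18}]'

```text
t: 5.9
tool_pos: [446.5, 30.0, 33.5]
orientation: [-3.141, 0.001, -3.072]
force: [-10.6, 2.2, 25.6]
opening: 50.5
```

Request:
servo_tool --increments '[{"x": 0.0, "y": 0.0, "z": 0.0, "ax": 0.0, "ay": 0.0, "az": 0.0, "hand": 0.18}, {"x": 0.0, "y": 0.0, "z": 0.0, "ax": 0.0, "ay": 0.0, "az": 0.0, "hand": 0.18}, {"x": 0.0, "y": 0.0, "z": 0.0, "ax": 0.0, "ay": 0.0, "az": 0.0, "hand": 0.18}, {"x": 0.0, "y": 0.0, "z": 0.0, "ax": 0.0, "ay": 0.0, "az": 0.0, "hand": 0.18}, {"x": 0.0, "y": 0.0, "z": 0.0, "ax": 0.0, "ay": 0.0, "az": 0.0, "hand": 0.18}, {"x": 0.0, "y": 0.0, "z": 0.0, "ax": 0.0, "ay": 0.0, "az": 0.0, "hand": 0.18}, {"x": 0.0, "y": 0.0, "z": 0.0, "ax": 0.0, "ay": 0.0, "az": 0.0, "hand": 0.18}, {"x": 0.0, "y": 0.0, "z": 0.0, "ax": 0.0, "ay": 0.0, "az": 0.0, "hand": 0.18}]'

```text
t: 6.57
tool_pos: [446.5, 30.0, 33.6]
orientation: [-3.141, 0.002, -3.072]
force: [-9.9, 1.9, 25.1]
opening: 50.6
```

Request:
servo_tool --increments '[{"x": 0.0, "y": 0.0, "z": 0.0, "ax": 0.0, "ay": 0.0, "az": 0.0, "hand": 0.18}, {"x": 0.0, "y": 0.0, "z": 0.0, "ax": 0.0, "ay": 0.0, "az": 0.0, "hand": 0.18}, {"x": 0.0, "y": 0.0, "z": 0.0, "ax": 0.0, "ay": 0.0, "az": 0.0, "hand": 0.18}, {"x": 0.0, "y": 0.0, "z": 0.0, "ax": 0.0, "ay": 0.0, "az": 0.0, "hand": 0.18}, {"x": 0.0, "y": 0.0, "z": 0.0, "ax": 0.0, "ay": 0.0, "az": 0.0, "hand": 0.18}, {"x": 0.0, "y": 0.0, "z": 0.0, "ax": 0.0, "ay": 0.0, "az": 0.0, "hand": 0.18}, {"x": 0.0, "y": 0.0, "z": 0.0, "ax": 0.0, "ay": 0.0, "az": 0.0, "hand": 0.18}, {"x": 0.0, "y": 0.0, "z": 0.0, "ax": 0.0, "ay": 0.0, "az": 0.0, "hand": 0.18}]'

```text
t: 7.23
tool_pos: [446.5, 30.0, 33.5]
orientation: [-3.141, 0.001, -3.072]
force: [-11.5, 1.2, 24.7]
opening: 50.5
```

Request:
servo_tool --increments '[{"x": 0.0, "y": 0.0, "z": 0.0, "ax": 0.0, "ay": 0.0, "az": 0.0, "hand": 0.18}, {"x": 0.0, "y": 0.0, "z": 0.0, "ax": 0.0, "ay": 0.0, "az": 0.0, "hand": 0.18}, {"x": 0.0, "y": 0.0, "z": 0.0, "ax": 0.0, "ay": 0.0, "az": 0.0, "hand": 0.18}, {"x": 0.0, "y": 0.0, "z": 0.0, "ax": 0.0, "ay": 0.0, "az": 0.0, "hand": 0.18}, {"x": 0.0, "y": 0.0, "z": 0.0, "ax": 0.0, "ay": 0.0, "az": 0.0, "hand": 0.18}, {"x": 0.0, "y": 0.0, "z": 0.0, "ax": 0.0, "ay": 0.0, "az": 0.0, "hand": 0.18}, {"x": 0.0, "y": 0.0, "z": 0.0, "ax": 0.0, "ay": 0.0, "az": 0.0, "hand": 0.18}, {"x": 0.0, "y": 0.0, "z": 0.0, "ax": 0.0, "ay": 0.0, "az": 0.0, "hand": 0.18}]'

```text
t: 7.9
tool_pos: [446.5, 30.0, 33.5]
orientation: [-3.141, 0.001, -3.072]
force: [-10.5, 1.0, 25.9]
opening: 50.3
```

Request:
servo_tool --increments '[{"x": 0.0, "y": 0.0, "z": 0.0, "ax": 0.0, "ay": 0.0, "az": 0.0, "hand": 0.18}, {"x": 0.0, "y": 0.0, "z": 0.0, "ax": 0.0, "ay": 0.0, "az": 0.0, "hand": 0.18}, {"x": 0.0, "y": 0.0, "z": 0.0, "ax": 0.0, "ay": 0.0, "az": 0.0, "hand": 0.18}, {"x": 0.0, "y": 0.0, "z": 0.0, "ax": 0.0, "ay": 0.0, "az": 0.0, "hand": 0.18}, {"x": 0.0, "y": 0.0, "z": 0.0, "ax": 0.0, "ay": 0.0, "az": 0.0, "hand": 0.18}, {"x": 0.0, "y": 0.0, "z": 0.0, "ax": 0.0, "ay": 0.0, "az": 0.0, "hand": 0.18}, {"x": 0.0, "y": 0.0, "z": 0.0, "ax": 0.0, "ay": 0.0, "az": 0.0, "hand": 0.18}, {"x": 0.0, "y": 0.0, "z": 0.0, "ax": 0.0, "ay": 0.0, "az": 0.0, "hand": 0.18}]'

```text
t: 8.57
tool_pos: [446.5, 30.0, 33.5]
orientation: [-3.141, 0.001, -3.072]
force: [-10.0, 1.9, 24.4]
opening: 50.0
```

Run:
```python
from h import *
snap("side","pics/s7.png")
a=cv2.imread("pics/s7.png")[190:300,240:420];b=cv2.imread("pics/s6.png")[190:300,240:420]
cv2.imwrite("pics/c8.png",np.vstack([cv2.resize(i,None,fx=2.7,fy=2.7,interpolation=cv2.INTER_CUBIC) for i in(b,a)]))
s=sensors.get_state();print(s['t'],s['tool_pos'],s['force'],s['wrist_torque'])
```

```text
8.6167 [446.50895154  29.98628531  33.50952196] [-10.03430345   1.92188661  24.83409062] [ 0.57085514  3.86505996 -0.05664934]
```

View pics/c8.png

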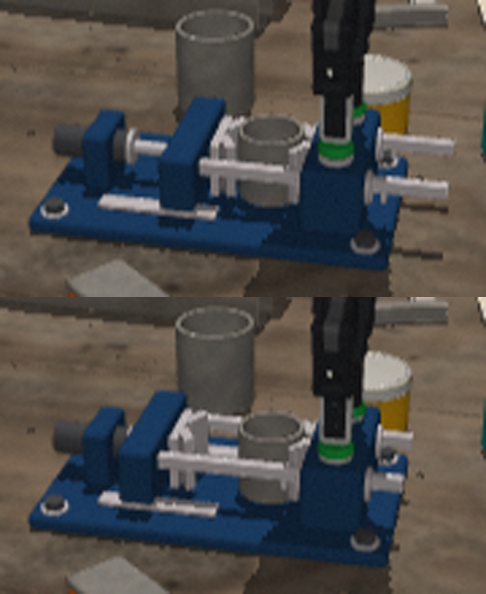

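The lower picture shows the jaw run back, with the near bar end moved from (449,190) to (404,482-297=185) in crop pixels and the pipe standing. I check the travel numerically and hold a bit longer.

Request:
servo_tool --increments '[{"x": 0.0, "y": 0.0, "z": 0.0, "ax": 0.0, "ay": 0.0, "az": 0.0, "hand": 0.18}, {"x": 0.0, "y": 0.0, "z": 0.0, "ax": 0.0, "ay": 0.0, "az": 0.0, "hand": 0.18}, {"x": 0.0, "y": 0.0, "z": 0.0, "ax": 0.0, "ay": 0.0, "az": 0.0, "hand": 0.18}, {"x": 0.0, "y": 0.0, "z": 0.0, "ax": 0.0, "ay": 0.0, "az": 0.0, "hand": 0.18}, {"x": 0.0, "y": 0.0, "z": 0.0, "ax": 0.0, "ay": 0.0, "az": 0.0, "hand": 0.18}, {"x": 0.0, "y": 0.0, "z": 0.0, "ax": 0.0, "ay": 0.0, "az": 0.0, "hand": 0.18}, {"x": 0.0, "y": 0.0, "z": 0.0, "ax": 0.0, "ay": 0.0, "az": 0.0, "hand": 0.18}, {"x": 0.0, "y": 0.0, "z": 0.0, "ax": 0.0, "ay": 0.0, "az": 0.0, "hand": 0.18}]'

```text
t: 9.28
tool_pos: [446.5, 30.0, 33.5]
orientation: [-3.141, 0.001, -3.072]
force: [-11.4, 1.4, 26.1]
opening: 50.8
```

Run:
```python
from h import *
snap("side","pics/s8.png")
f="pics/s8.png"; c=np.array([445.7,29.7]);ux=np.array([.9976,.0688]);uy=np.array([-.0688,.9976])
P=[np.r_[c+(52+x)*ux+32*uy,42] for x in(-140,-102,-100)]
print((proj(f,P)-[240,190])*2.7)
a=cv2.imread("pics/s7.png").astype(int);b=cv2.imread(f).astype(int)
print("diff s7-s8 max",cv2.blur(abs(a-b).max(2).astype(np.float32),(3,3))[190:300,240:420].max())
# sub-pixel shift of near jaw-block edge s6->s8
A,B=[cv2.cvtColor(cv2.imread(x),cv2.COLOR_BGR2GRAY)  for x in("pics/s6.png",f)]
t=A[226:266,299:323]; r=cv2.matchTemplate(B[215:275,270:330],t,cv2.TM_CCOEFF_NORMED);print("jaw block shift",cv2.minMaxLoc(r)[1],cv2.minMaxLoc(r)[3],"(no shift at (29,11))")
Q=[np.r_[c+(52+x)*ux+53*uy,60] for x in(40,80)];print("expected px shift for 40mm",np.diff(proj(f,Q),axis=0))
```

```text
[[457.58079255 195.74371816]
 [402.06447569 190.21103129]
 [399.17033729 189.92260507]]
diff s7-s8 max 4.5555553
jaw block shift 0.8864386081695557 (14, 10) (no shift at (29,11))
expected px shift for 40mm [[-20.46436384  -2.01412851]]
```

Run:
```python
from h import *
g=lambda n:cv2.cvtColor(cv2.imread(f"pics/{n}.png"),cv2.COLOR_BGR2GRAY)
B=g("s8")
for n in("s0","s5","s6","s7"):
    A=g(n)
    for nm,(y0,y1,x0,x1) in {"bar":(254,270,398,416) if n!="s7" else (254,270,385,400)}.items():
        # bar end column: last bright col on rows around bar
        pass
    row=lambda I:I[255:267,380:425].max(0)
    print(n,[int(v) for v in row(A)])
print("s8",[int(v) for v in row(B)])
```

```text
s0 [178, 180, 176, 179, 188, 161, 160, 162, 162, 171, 176, 180, 177, 175, 188, 166, 151, 168, 162, 170, 174, 178, 178, 176, 176, 162, 164, 164, 161, 170, 177, 99, 98, 97, 99, 97, 98, 96, 97, 98, 98, 98, 99, 99, 100]
s5 [119, 120, 187, 188, 198, 171, 169, 171, 172, 181, 185, 188, 187, 186, 199, 174, 160, 178, 170, 180, 185, 187, 187, 184, 185, 174, 174, 173, 171, 180, 185, 106, 105, 104, 105, 103, 104, 104, 101, 103, 105, 105, 105, 105, 107]
s6 [118, 121, 120, 170, 199, 170, 170, 172, 171, 182, 186, 188, 185, 186, 199, 174, 161, 177, 171, 180, 184, 187, 189, 186, 199, 180, 113, 107, 106, 105, 104, 106, 103, 105, 105, 103, 103, 101, 102, 103, 104, 104, 106, 108, 107]
s7 [117, 118, 118, 169, 196, 168, 168, 170, 170, 112, 104, 105, 110, 108, 105, 105, 105, 107, 107, 106, 106, 107, 106, 107, 107, 107, 107, 107, 106, 105, 105, 105, 105, 104, 104, 104, 103, 102, 102, 103, 105, 105, 107, 106, 106]
s8 [117, 118, 117, 169, 198, 169, 166, 171, 170, 112, 105, 106, 108, 107, 106, 105, 104, 105, 106, 106, 105, 108, 105, 107, 106, 107, 107, 106, 105, 106, 106, 105, 104, 105, 105, 103, 104, 103, 102, 103, 104, 105, 106, 106, 107]
```

The bar end moved 22 px (411 to 389) against 21.6 px expected for 40 mm, and it is at rest, so the jaw is fully open. I lift straight up.

Request:
servo_tool --increments '[{"x": 0.0, "y": 0.0, "z": -0.005, "ax": 0.0, "ay": 0.0, "az": 0.0, "hand": 0.18}, {"x": 0.0, "y": 0.0, "z": -0.013, "ax": 0.0, "ay": 0.0, "az": 0.0, "hand": 0.18}, {"x": 0.0, "y": 0.0, "z": -0.025, "ax": 0.0, "ay": 0.0, "az": 0.0, "hand": 0.18}, {"x": 0.0, "y": 0.0, "z": -0.045, "ax": 0.0, "ay": 0.0, "az": 0.0, "hand": 0.18}, {"x": 0.0, "y": 0.0, "z": -0.07, "ax": 0.0, "ay": 0.0, "az": 0.0, "hand": 0.18}, {"x": 0.0, "y": 0.0, "z": -0.1, "ax": 0.0, "ay": 0.0, "az": 0.0, "hand": 0.18}, {"x": 0.0, "y": 0.0, "z": -0.1, "ax": 0.0, "ay": 0.0, "az": 0.0, "hand": 0.18}, {"x": 0.0, "y": 0.0, "z": -0.1, "ax": 0.0, "ay": 0.0, "az": 0.0, "hand": 0.18}]'

```text
t: 10.0
tool_pos: [447.3, 30.5, 132.4]
orientation: [3.14, 0.003, -3.073]
force: [-0.4, -0.1, -1.3]
opening: 50.2
```

Run:
```python
from h import *
snap("side","pics/s9.png")
a=cv2.imread("pics/s9.png")[190:300,240:420]
cv2.imwrite("pics/c9.png",cv2.resize(a,None,fx=4,fy=4,interpolation=cv2.INTER_CUBIC))
for f in("pics/s0.png","pics/s9.png"):
    a=cv2.imread(f).astype(int);b,g,r=a[...,0],a[...,1],a[...,2]
    m=((g>r*1.6)&(g>b*1.4)&(g>60)).astype(np.uint8);n,l,s,c=cv2.connectedComponentsWithStats(m)
    print([c[i].round(1).tolist() for i in range(1,n) if s[i][4]>20])
s=sensors.get_state();print(s['t'],s['tool_pos'],s['force'])
```

```text
[[368.8, 225.9], [364.1, 240.4]]
[[368.8, 225.9], [364.0, 240.6]]
10.05 [446.21109484  30.26244696 131.01627852] [ 0.83027694 -0.22965726 -0.03984404]
```

View pics/c9.png

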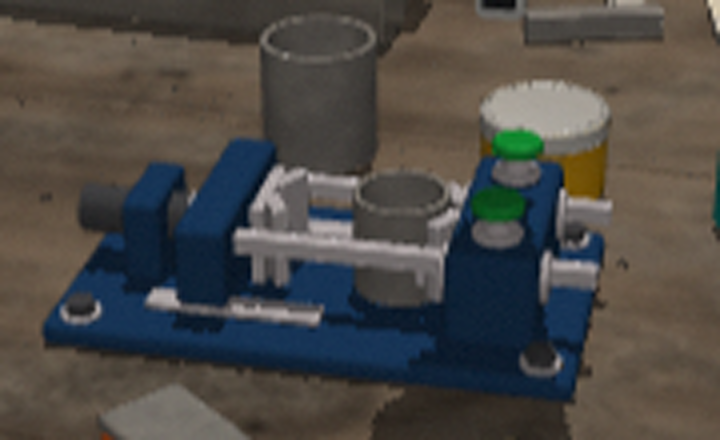

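The jaw vee at (275,230) is clear of the upright pipe at (400,240), both caps are back up at their starting pixels, and the gripper is clear.

```bash
python3 -c "
from h import *
print(close_job())"
```

```text
the job is handed in; nothing more can be done
None
```

The jaw is open on its stop, both buttons are back up, and the hot pipe is standing free. The job was handed in at about 10 s of robot time, and no verdict was reported.

I pressed both green buttons together, one fingertip on each, to their stops at about 25 N in total. I held them for about 3.7 s, until the jaw had stopped moving, then lifted straight up.

**Last checks:**
- **Jaw:** the bar end moved 22 px, against 21.6 px expected for 40 mm, and it was at rest before I let go.
- **Buttons:** both caps are back within 0.2 px of where they started.
- **Pipe:** it looks upright and clear of the jaw, but I judged its position by eye and did not measure it.
- **Gripper:** it is clear of everything, with the force reading at noise level.
- **Magnet, box and tin:** no contact with them was seen. I did not measure their positions afterwards.

**What disagreed:** the side pictures put the fingertips about 40 mm above the reported TCP height. Contact with the caps (82 mm up) came at a reported height of about 42 mm. I therefore made the descent by pictures and force instead of the reported height. The sideways readings agreed with the pictures.

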